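Swing the torch into its charging tray and press it home

TASK

The black torch was left lying askew on the charging insert in its tray, with just its round head caught in the round pocket. Without lifting the head out of that pocket, push the tail round until the torch lines up with its cutout, then press it down on to the sprung charging contacts, firmly but without forcing it, until the clips hold it fully home at both head and tail. Leave the spoon in its own cutout and everything else on the ledge where it is.

Things in the scene. Friction and masses are not known exactly. Their poses are not given: they have to be found in the camera images.
- tray: Shallow dark blue tray, 322 x 284 x 27 mm, fixed on the corrugated sheet (crests 10 mm above the ledge), origin under its centre, z up. In it, wedged immovably on its 3 mm floor, lies a grey-green moulded charging insert, 260 x 210 x 40 mm, up to 8 mm off centre and turned up to 0.2 rad either way: only eye or touch tells. The insert's flat deck is 43 mm above this origin.
- tray_middle (a point): Point above the tray's centre at the deck's height; axes as the tray's. The insert's own x, within 0.2 rad of the tray's x, runs along the torch's cutout: a round pocket 63 mm wide, 33 mm deep, 68 mm to -x and 45 mm to -y of the insert's middle, opening on its +x side into a straight slot 37 mm wide, 24 mm deep, that ends 152.5 mm from the pocket's centre, with 41 mm of deck on its -y side.
- tray_floor (a point): Middle of the tray's floor. In the insert's slot, 66 and 128 mm from the pocket's centre, two pairs of sprung clips with ramped tops, 4 to 15 mm below deck, hold the body up; each pair yields to about 5 to 20 N and snaps over the body's flange when that is nearly on the slot's floor. Two sprung contacts (3 to 6 N each, at 76 and 140 mm) lift an end not clipped in by 4 mm or more: press near each end.
- torch_head (a point): Black torch, about 300 g, lens up. Site on the axis of its round head (60 mm wide), level with the body's flat top, 38 mm above the head's underside; z up, the body runs along +x. At the start the head hangs 8 mm deep in the pocket, where it turns freely, and this point is 30 mm above the deck; the torch is turned 0.45 to 1.0 rad from the slot towards the insert's +y.
- torch_tail (a point): End of the torch's body (orange ring): middle of the top edge of its end face, 150 mm along the torch's x from the head's axis; axes as the torch's. At the start the body lies level on the deck. Fully home, this point is 8 to 9 mm and the head's point 6 to 7 mm above the deck, held there by the clips; pressed right down on the slot's floor both are 6 mm above it.
- torch_grip (a point): Middle of the torch's body, 85 mm from the head's axis, on its flat top; axes as the torch's. The body is 30 mm high, its underside 8 mm higher than the head's: a flange 34 mm wide and 8 mm high at the bottom, above it a grip 24 mm wide. A steel toggle switch stands 11 mm up from the top, 50 to 54 mm from the head's axis; from there to the tail the top is flat.
- spoon: Stainless steel spoon, 180 mm long, lying loosely in its own cutout in the insert, 61 mm to +y of its middle, below deck level; origin under its middle.
- mug: Blue glazed ceramic mug, 82 mm wide and 95 mm high, standing on the sheet; origin under its centre.
- padlock_box: Green plastic box with a brass padlock on its front, 91 x 131 x 74 mm, standing on the sheet; origin under its centre.
- pots: Stack of four nested terracotta seedling pots, 80 mm wide and 119 mm high; origin under its centre.
- feed: White plant-feed bottle with a green cap, 68 mm wide and 170 mm high; origin under its centre.
- trowel: Hand trowel with a wooden handle, 280 mm long, lying flat on the sheet; origin under its middle, blade towards +x.
Mind the look-alikes: they are no part of the job. Leave any turquoise look-alike of the part that bears torch_head alone.

How it is judged:
By the outcome, as a careful person would: the job done as asked, in the order asked, and still so for the second after the job is handed in, with the robot touching nothing.
It also fails if it takes over 72 s, if anything falls off the work surface, if the arm or the gripper's body presses on something with over 40 N, if the wrist force passes 120 N, or if a joint passes its speed limit or range.

ROBOT

A 6-joint arm with a two-finger parallel gripper is mounted at the origin on the work surface. World frame = base frame: x ahead of the robot, y to its left, z up, the work surface at z = 0. Lengths are in m, angles in rad, forces in N, time in s.
With the tool pointing down it reaches from about 0.375 to 0.9 m from the base axis. Payload 3.1 kg.
Tool frame: the origin (TCP) lies midway between the tips of the shut fingers; the grasp point (between the pads) lies 19 mm behind it; z points along the fingers, y is the line along which they close (so a half turn about z gives the same grasp; the last joint's range is limited). The gripper opens to 87 mm and grips with 3 to 60 N. Pads are 19 mm wide; open, the fingers measure 117 mm over their backs; the gripper's body (75 mm by 190 mm) begins 51 mm behind the grasp point.
Start: joints at [-1.417, 0.527, 1.433, -0, 1.181, -0.178], TCP at [0.204, -0.591, 0.223] pointing down, gripper open.
Joint ranges: [-3.08, 3.08], [-0.75, 2.2], [0.22, 2.44], [-1.43, 4.57], [0, 2.65], [-2.85, 2.85]. Speed limits (rad/s): [2.79, 2.79, 3.14, 3.14, 3.14, 3.14].

INTERFACE

Orientations are given as a unit quaternion [x, y, z, w].
In Python, from rig import status, imaging, order gives the robot as it stands.
- The arm moves only by the tool arm_command, never from a script. Its argument "deltas" is one flat list of numbers, 5 for each row, row after row: the opening, from -1 (shut) to 1 (fully open), so that 0 is half open, then the shift along the tool's x, y, z in m, then the turn about the tool's z in rad. In form: [gripper, tx, ty, tz, roll, gripper, tx, ty, tz, roll, ...]. A call has 1 to 12 rows; each row shifts and turns the commanded pose from where the row before left it, along the tool's axes as they then stand; what a row does not reach is not made up. A row lasts 1/8 s, in which the tool goes at most 62.5 mm and 10.7 degrees, less where a joint would pass 70% of its speed; a pose out of reach is approached as far as the arm can. A call with a gripper value outside its range is refused whole. The fingers move at their own pace and stop on an object; "newtons" is the grip in N (left out, the last holds). Time passes only in rows, so rows that do not move let the fingers close. It gives the time, the measured TCP pose, the force, the opening and the grip force at its end, in the units of the state.
- status.get_obs(): the state, without advancing time (a new reading comes with each control period).
- imaging.camera(name): name is "scene" or "side" or "wrist"; returns (picture, depth): 420x560x3 uint8, red, green, blue; 420x560 float32, m along the optical axis (not along the pixel's ray), 0 where there is no reading.
- imaging.camera_params(name): a dict with "intrinsics" (3x3 intrinsics, pixels), "camera_from_world" (4x4, takes a point from world to camera coordinates). Camera axes: x right, y up, looking along -z (the intrinsics and any distortion apply to the point x, -y, -z); pixel columns grow to the right and rows downward; lengths in m; the calibration is good to about 2 mm. A picture is of the moment at which its call begins: read the wrist's pose just before it. camera_params takes no time and is no camera call; for the wrist camera it gives the pose at the moment of the call.
- order.hand_in(): hands the job in; it is judged then, once.
The state is a dict: "time": time; "q": joint angles; "joint_velocities": joint speeds; "joint_torque": joint torques, N m; "position": TCP position; "tool_rot": TCP orientation; "ft_force": force on the tool from outside, world axes, zero at the start; "moment": the same for the moment, N m; "grip_width": finger opening in m; "grip_force": force on a finger pad.
Only numpy, scipy, OpenCV 4.12 (cv2) and the standard library are available. Lean on these libraries where they do the work, as an engineer would, in place of code of your own. Each camera call takes 0.05 s, during which the arm holds its last target. There are 200 camera calls.

## Working session

There is one attempt and no reset: what is moved stays moved. The work goes in short steps, Python scripts to look and compute and a tool call to move; the robot and the scene stay as the last step left them, time stands still between calls to the robot, and variables do not carry over. Pictures are saved under pics/ and viewed, at most 10 in all, crops included, and the job is handed in when it is done.

Besides the shell and the picture viewer there is one more tool, called after "Emit:" as a command line: name --argument value ..., lists and objects as JSON in quotes. arm_command: Moves the arm, as the interface text tells. Its arguments: {"type":"object","properties":{"deltas":{"type":"array"},"newtons":{"type":"number"}},"required":["deltas"]}

```bash
mkdir -p pics; ls; cat > h.py <<'E'
import numpy as np, cv2
from rig import status, imaging, order
def snap(n,f=None):
    p=imaging.camera_params(n); im,d=imaging.camera(n)
    if f: cv2.imwrite('pics/'+f,im[:,:,::-1])
    return im,d,p
def cloud(d,p):
    K=np.array(p['intrinsics']);T=np.linalg.inv(np.array(p['camera_from_world']))
    v,u=np.mgrid[:d.shape[0],:d.shape[1]]
    P=np.stack([(u-K[0,2])/K[0,0]*d,-(v-K[1,2])/K[1,1]*d,-d,np.ones_like(d)],-1)
    return (P@T.T)[...,:3]
def ray(p,u,v,z):
    K=np.array(p['intrinsics']);T=np.linalg.inv(np.array(p['camera_from_world']))
    r=T[:3,:3]@np.array([(u-K[0,2])/K[0,0],-(v-K[1,2])/K[1,1],-1]);o=T[:3,3]
    return o+r*(z-o[2])/r[2]
E
python3 - <<'E'
from h import *
im,d,p=snap('scene','scene1.png'); print(p)
im2,d2,p2=snap('side','side1.png'); print(p2)
np.savez('s1.npz',im=im,d=d,im2=im2,d2=d2)
o=status.get_obs();print(o)
E
```

```text
pics
{'intrinsics': array([[534.48238308,   0.        , 282.1064347 ],
       [  0.        , 534.48238308, 214.74449093],
       [  0.        ,   0.        ,   1.        ]]), 'camera_from_world': array([[-1.27824086e-02,  9.99782018e-01, -1.65083917e-02,
        -8.12919279e-03],
       [-7.96848053e-01, -2.11648064e-04,  6.04179722e-01,
         3.36297415e-01],
       [ 6.04044527e-01,  2.08775519e-02,  7.96677059e-01,
        -1.69110552e+00],
       [ 0.00000000e+00,  0.00000000e+00,  0.00000000e+00,
         1.00000000e+00]])}
{'intrinsics': array([[461.5242065 ,   0.        , 280.88956491],
       [  0.        , 461.5242065 , 208.04655027],
       [  0.        ,   0.        ,   1.        ]]), 'camera_from_world': array([[-0.86697154, -0.49823779, -0.01092993,  0.41303523],
       [ 0.32622989, -0.58397148,  0.74333799, -0.21716451],
       [-0.37674184,  0.64088721,  0.66882671, -1.12650435],
       [ 0.        ,  0.        ,  0.        ,  1.        ]])}
{'time': 0.1, 'q': array([-1.41747650e+00,  5.28375070e-01,  1.43375721e+00, -1.90643741e-05,
        1.18139766e+00, -1.78555881e-01]), 'joint_velocities': array([ 0.00070842, -0.00124795, -0.00369292,  0.00201373, -0.00107996,
       -0.00101057]), 'joint_torque': array([ 1.52462794e-04, -4.40984952e+01, -1.77151448e+01,  6.34144549e-02,
        5.34250389e-02, -5.97988151e-05]), 'position': array([ 0.20352431, -0.59024589,  0.22167373]), 'tool_rot': array([ 9.86262815e-01,  1.65180874e-01,  3.40766240e-06, -9.68676705e-04]), 'ft_force': array([ 0.24036285,  0.15596447, -0.6570503 ]), 'moment': array([-0.03379176,  0.03898358,  0.01087453]), 'grip_force': 0.0, 'grip_width': 0.08682848813154213}
```

View pics/scene1.png

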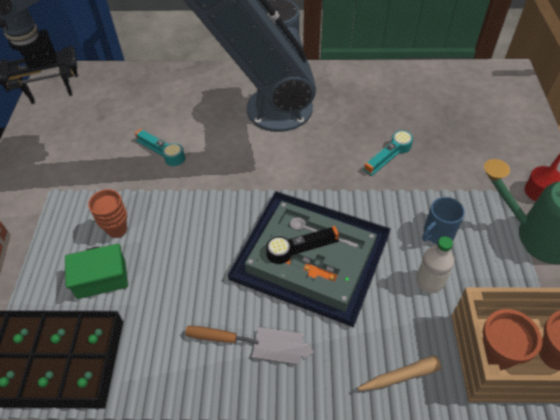

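View pics/side1.png

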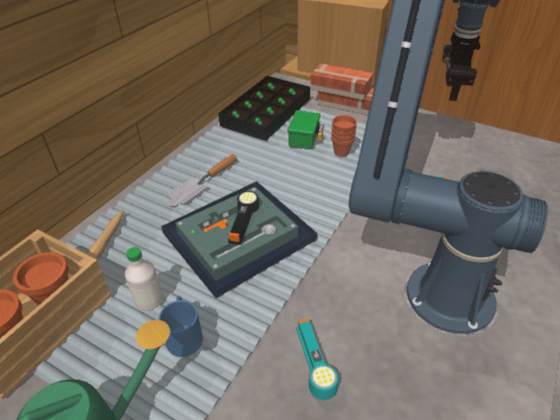

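The scene view shows the torch's head at (278,249) and its orange tail ring at (335,236). The tray's corners are near (280,195), (389,233), (357,316) and (232,265), and the cutout looks to be around (310,265). I'll measure these and zoom in.

```bash
python3 - <<'E'
from h import *
s=np.load('s1.npz');p=imaging.camera_params('scene')
im,d=s['im'],s['d'];C=cloud(d,p)
hsv=cv2.cvtColor(im,cv2.COLOR_RGB2HSV)
crop=im[185:325,225:395];cv2.imwrite('pics/crop1.png',cv2.resize(crop[:,:,::-1],(765,630)[0:2] if 0 else (720,593),interpolation=cv2.INTER_CUBIC))
z=C[...,2];roi=np.zeros(z.shape,bool);roi[190:320,228:392]=1
# deck
m=roi&(abs(z-0.053)<0.005)&(hsv[...,0]>50)&(hsv[...,0]<100)
print('deck n',m.sum(),np.median(C[m],0))
hull=cv2.minAreaRect(C[m][:,:2].astype(np.float32)*1000);print(hull)
t=roi&(z>0.07);print('tall',t.sum(),C[t].mean(0),np.percentile(z[t],[10,50,90]))
h=roi&(hsv[...,0]>18)&(hsv[...,0]<35)&(hsv[...,2]>170)&(z>.065);print('lens',h.sum(),C[h].mean(0))
o=roi&(hsv[...,0]<14)&(hsv[...,1]>180)&(hsv[...,2]>150)
n,l,st,ce=cv2.connectedComponentsWithStats(o.astype(np.uint8))
for i in range(1,n):
  if st[i,4]>8: print(st[i],C[l==i].mean(0))
E
```

```text
deck n 4762 [0.58585568 0.11298018 0.05351842]
((564.7349243164062, 88.64384460449219), (261.4312438964844, 215.29180908203125), 65.72041320800781)
tall 1124 [0.62123143 0.0535104  0.1631692 ] [0.07684405 0.08410198 0.08861074]
lens 221 [0.57885823 0.00797864 0.08571706]
[333 227   5   7  13] [0.53296274 0.14454755 0.08407368]
[307 265  27  13 158] [0.6226078  0.10323597 0.03728376]
```

View pics/crop1.png

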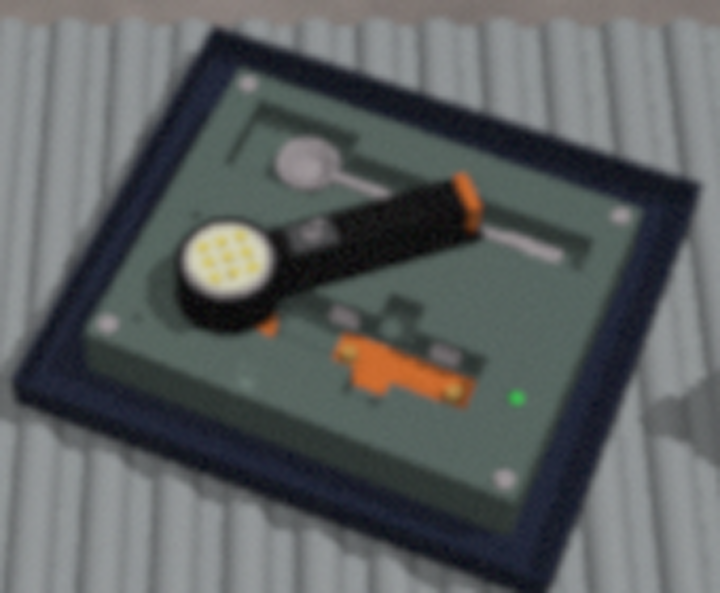

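The zoom shows the torch lying on the deck at about 108° and the slot at about 66°. The head's position agrees with the pocket centre I computed from the insert's outline, to about 1 mm. Next I'll move across to above the tray with the fingers shut.

Emit:
arm_command --deltas '[-1,0.032,-0.036,0,0,-1,0.032,-0.036,0,0,-1,0.032,-0.036,0,0,-1,0.032,-0.036,0,0,-1,0.032,-0.036,0,0,-1,0.032,-0.036,0,0,-1,0.032,-0.036,0,0,-1,0.032,-0.036,0,0,-1,0.032,-0.036,0,0,-1,0.032,-0.036,0,0,-1,0.032,-0.036,0,0,-1,0.032,-0.036,0,0]'

```text
time: 1.6
position: [0.4263, -0.0558, 0.2225]
tool_rot: [0.986, 0.165, -0.0, 0.0]
ft_force: [0.6, -0.6, 0.1]
grip_width: 0.0005
grip_force: 0.0
```

Emit:
arm_command --deltas '[-1,0.032,-0.036,0,0,-1,0.032,-0.036,0,0,-1,0.032,-0.036,0,0,-1,0.032,-0.036,0,0,-1,0,0,0,0,-1,0,0,0,0]'

```text
time: 2.35
position: [0.4992, 0.1203, 0.2221]
tool_rot: [0.986, 0.165, -0.001, 0.0]
ft_force: [0.2, -0.8, -1.0]
grip_width: 0.0005
grip_force: 0.0
```

```bash
python3 - <<'E'
from h import *
o=status.get_obs();print(o['time'],o['position'],o['tool_rot'],o['ft_force'],o['q'])
im,d,p=snap('wrist','w1.png');np.savez('w1.npz',im=im,d=d,**p)
print(p)
s=np.load('s1.npz');C=cloud(s['d'],imaging.camera_params('scene'))
for u,v in [(435,275),(445,215)]: print(C[v,u])
E
```

```text
2.35 [0.49924675 0.12027781 0.2220622 ] [ 9.86209758e-01  1.65497687e-01 -9.02839136e-04  1.19602267e-04] [ 0.21758842 -0.81713042 -0.98242586] [ 1.88489834e-02  3.79587814e-01  1.70829954e+00 -5.76731646e-04
  1.05545633e+00  1.25740457e+00]
{'intrinsics': array([[338.09643175,   0.        , 279.46622465],
       [  0.        , 338.09643175, 214.19433518],
       [  0.        ,   0.        ,   1.        ]]), 'camera_from_world': array([[ 3.27160553e-01, -9.44968397e-01,  8.37098272e-04,
        -5.07150802e-02],
       [ 9.04691794e-01,  3.12960146e-01, -2.89117113e-01,
        -4.52342264e-01],
       [ 2.72944556e-01,  9.53450303e-02,  9.57293369e-01,
        -5.38141183e-01],
       [ 0.00000000e+00,  0.00000000e+00,  0.00000000e+00,
         1.00000000e+00]])}
[0.66233864 0.36454231 0.09113352]
[0.4511183  0.43510232 0.03741906]
```

View pics/w1.png

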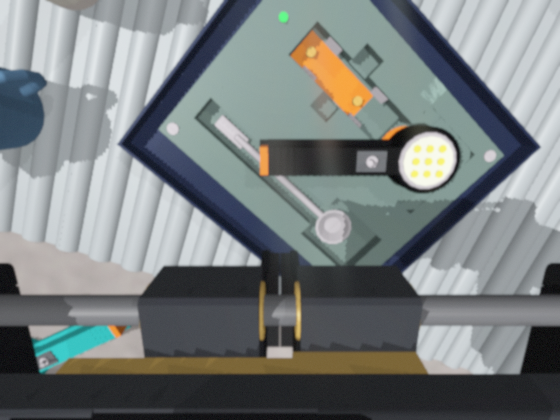

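The wrist view shows the tail ring at (264,158), the head at (428,160), the slot running up-left from the head to about (297,42), and deck screws at (172,129) and (490,156).

```bash
python3 - <<'E'
from h import *
s=np.load('w1.npz');p=s
r=lambda u,v,z:np.round(ray(p,u,v,z),4)[:2]
H=r(427,160,.0865);T=r(261,158,.083);print('head',H,'tail',T,np.linalg.norm(T-H),np.degrees(np.arctan2(*(T-H)[::-1])))
a=r(172,129,.053);b=r(490,156,.053);print('screws',a,b,(a+b)/2)
# slot bottom floor end z=.029 and deck edge end corners
im,d=s['im'],s['d'];C=cloud(d,p)
hsv=cv2.cvtColor(im,cv2.COLOR_RGB2HSV)
m=(abs(C[...,2]-.053)<.004)&(hsv[...,0]>50)&(hsv[...,0]<95)&(hsv[...,1]<120);m[265:]=0
print(m.sum(),np.median(C[m][:,2]))
w=(hsv[...,1]<90)&(hsv[...,2]>150)&(abs(C[...,2]-.053)<.01)
n,l,st,ce=cv2.connectedComponentsWithStats(m.astype(np.uint8));i=1+st[1:,4].argmax();print(st[i],cv2.minAreaRect((C[l==i][:,:2]*1000).astype(np.float32)))
ti=np.linspace(0,1,5)
b=(C[...,2]>.076)&(C[...,2]<.090);b[200:]=0;b[:,400:]=0;b[:110]=0;Q=C[b][:,:2];print(b.sum(),cv2.minAreaRect((Q*1000).astype(np.float32)))
o=(hsv[...,0]<14)&(hsv[...,1]>170)&(hsv[...,2]>150);o[110:]=0;print('orange',cv2.minAreaRect((C[o][:,:2]*1000).astype(np.float32)),np.median(C[o][:,2]))
E
```

```text
head [0.5771 0.0091] tail [0.5306 0.1474] 0.14590798470268856 108.58396221779746
screws [0.5248 0.2363] [ 0.6012 -0.0625] [0.563  0.0869]
35179 0.05343012125039531
[  159     0   344   265 35175] ((563.592041015625, 87.21836853027344), (260.8596496582031, 210.44664001464844), 66.06941986083984)
3936 ((544.5265502929688, 87.08465576171875), (37.2725944519043, 125.92809295654297), 21.256959915161133)
orange ((0.0, 0.0), (0.0, 0.0), 0.0) nan
  return _methods._mean(a, axis=axis, dtype=dtype,
  ret = ret.dtype.type(ret / rcount)
```

Emit:
arm_command --deltas '[-1,0,0,0.04,0,-1,0,0,0.04,0,-1,0,0,0.04,0,-1,0,0,0.025,0,-1,0,0,0.01,0,-1,0.005,0,0,0,-1,0.005,0,0,0,-1,0.003,0,0,0,-1,0,0,0,0]' --newtons 20

```text
time: 3.52
position: [0.5131, 0.1249, 0.0683]
tool_rot: [0.986, 0.165, 0.001, 0.0]
ft_force: [0.1, -0.4, -0.2]
grip_width: 0.0004
grip_force: 0.0
```

Emit:
arm_command --deltas '[-1,0.0065,-0.0009,0,0.05,-1,0.0065,-0.0009,0,0.05,-1,0.0065,-0.0009,0,0.05,-1,0.0065,-0.0009,0,0.05]'

```text
time: 4.03
position: [0.5354, 0.1349, 0.0678]
tool_rot: [0.998, 0.065, -0.001, 0.0]
ft_force: [-1.5, -0.8, 2.5]
grip_width: 0.0006
grip_force: 0.9
```

```bash
python3 - <<'E'
from h import *
o=status.get_obs();print(o['time'],o['position'],o['tool_rot'],o['ft_force'])
im,d,p=snap('scene');C=cloud(d,p);hsv=cv2.cvtColor(im,cv2.COLOR_RGB2HSV)
cv2.imwrite('pics/c2.png',cv2.resize(im[185:325,225:395,::-1],(720,593),interpolation=cv2.INTER_CUBIC))
E
```

```text
4.025 [0.53544358 0.13490951 0.06777841] [ 9.97864832e-01  6.53029191e-02 -1.14079294e-03  5.94171159e-05] [-1.51716497 -0.77425137  2.53414227]
```

View pics/c2.png

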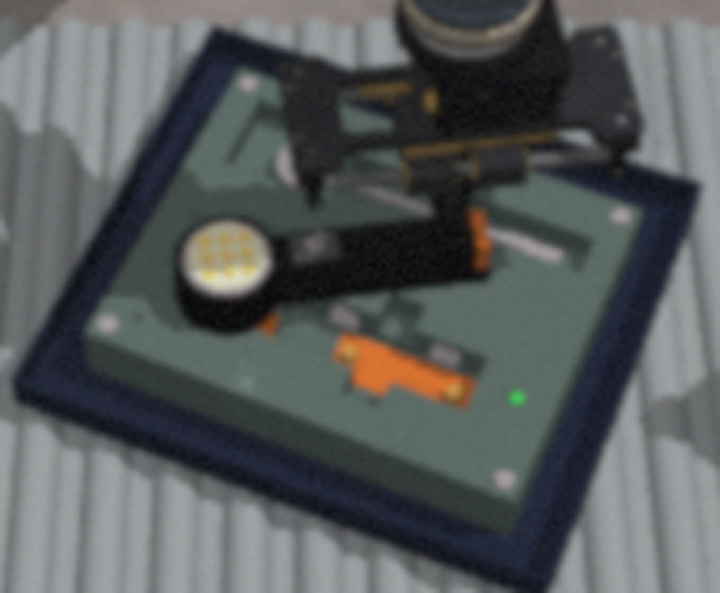

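The tail is now swinging round with the head still in its pocket: head at (227,258) in the crop, tail ring at (480,240). I'll keep pushing.

Emit:
arm_command --deltas '[-1,0.0065,-0.0009,0,0.05,-1,0.0065,-0.0009,0,0.05,-1,0.0065,-0.0009,0,0.05,-1,0.0065,-0.0009,0,0.05,-1,0.0065,-0.0009,0,0.05,-1,0.0065,-0.0009,0,0.05,-1,0.0065,-0.0009,0,0.05,-1,0.0065,-0.0009,0,0.05,-1,0.0032,-0.0005,0,0.025]'

```text
time: 5.2
position: [0.5916, 0.1395, 0.0676]
tool_rot: [0.989, -0.146, -0.0, -0.0]
ft_force: [-1.0, 1.0, 0.4]
grip_width: 0.0002
grip_force: 0.3
```

```bash
cat >> h.py <<'E'
def torch(show=None):
    o=status.get_obs();P=o['position'];q=o['tool_rot'];y=2*np.arctan2(q[1],q[0])
    im,d,p=snap('scene');C=cloud(d,p);h=cv2.cvtColor(im,cv2.COLOR_RGB2HSV)
    if show: cv2.imwrite('pics/'+show,cv2.resize(im[185:325,225:395,::-1],(720,593),interpolation=cv2.INTER_CUBIC))
    r=np.zeros(d.shape,bool);r[190:320,228:392]=1
    w=r&(h[...,2]>150)&(C[...,2]>.056)&(np.hypot(C[...,0]-.577,C[...,1]-.007)<.04)
    k=r&(h[...,2]<45)&(C[...,2]>.054)&(C[...,2]<.095)
    print('t',o['time'],'tcp',P.round(4),'yaw',np.degrees(y).round(2),'F',o['ft_force'].round(1),'lens',w.sum(),C[w].mean(0).round(4))
    a=np.array([.4056,.914]);b=np.array([-.914,.4056]);c=np.array([.5771,.0067])
    X=(C[...,:2]-c)@a;Y=(C[...,:2]-c)@b
    for lo,hi in [(.06,.08),(.08,.1),(.1,.12),(.12,.14),(.14,.155)]:
        m=r&(X>lo)&(X<hi)&(abs(Y)<.03)&(h[...,2]<60)&(C[...,2]>.056)&(C[...,2]<.1)
        if m.sum()>5: print(lo,m.sum(),'z',np.percentile(C[...,2][m],[10,50,90]).round(4),'Y',np.percentile(Y[m],[3,50,97]).round(4))
E
python3 -c "
from h import *
torch()"
```

```text
t 5.2 tcp [0.5916 0.1395 0.0676] yaw -16.81 F [-1.   1.   0.4] lens 225 [0.5859 0.0042 0.0796]
0.06 115 z [0.0584 0.0796 0.0843] Y [-0.0086 -0.0015  0.0149]
0.08 120 z [0.0603 0.0802 0.085 ] Y [-0.0051  0.0028  0.0168]
0.1 119 z [0.0618 0.0809 0.0863] Y [-0.0019  0.0055  0.0246]
0.12 130 z [0.0589 0.0824 0.0869] Y [0.0007 0.0083 0.0295]
0.14 13 z [0.0566 0.0585 0.0613] Y [0.003  0.0067 0.0164]
```

Emit:
arm_command --deltas '[-1,0.0026,-0.0004,0,0.02,-1,0.0026,-0.0004,0,0.02,-1,0.0026,-0.0004,0,0.02,-1,0.0026,-0.0004,0,0.02,-1,0.0026,-0.0004,0,0.02]'

```text
time: 5.88
position: [0.6046, 0.137, 0.0675]
tool_rot: [0.981, -0.196, -0.0, 0.0]
ft_force: [-1.2, 0.4, -0.5]
grip_width: 0.0003
grip_force: 0.5
```

```bash
python3 -c "
from h import *
torch('c3.png')"
```

```text
t 5.875 tcp [0.6046 0.137  0.0675] yaw -22.6 F [-1.2  0.4 -0.5] lens 229 [0.5862 0.0045 0.0791]
0.06 101 z [0.0663 0.0785 0.0826] Y [-0.0146 -0.0061  0.0067]
0.08 105 z [0.0644 0.0775 0.0822] Y [-0.0134 -0.0053  0.0095]
0.1 103 z [0.0666 0.0785 0.0833] Y [-0.0122 -0.0036  0.0112]
0.12 156 z [0.0706 0.0803 0.0917] Y [-0.0111  0.0031  0.0206]
0.14 11 z [0.0561 0.0577 0.0751] Y [-0.0095 -0.0057  0.0174]
```

View pics/c3.png

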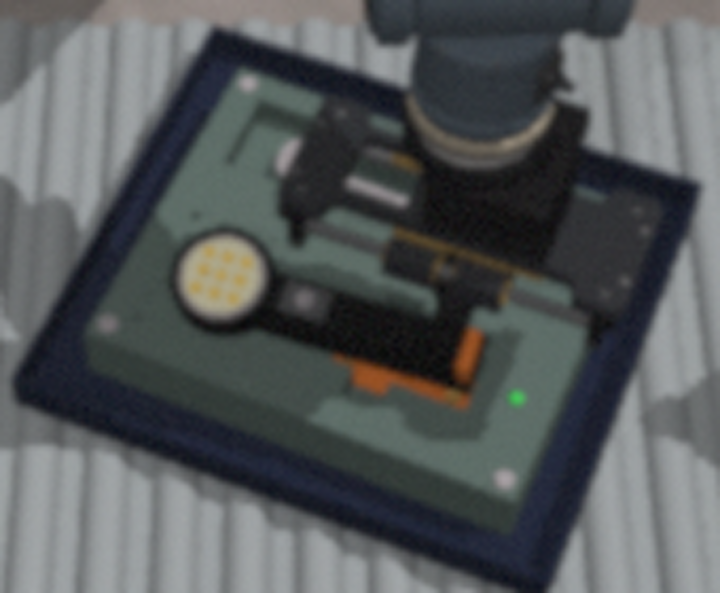

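The torch is nearly aligned. The tail ring is at (468,352) in the crop and the orange slot floor still shows beside it, leaving about 6 mm to go at the tail.

Emit:
arm_command --deltas '[-1,0.0013,0,0,0.006,-1,0.0013,0,0,0.006,-1,0.0013,0,0,0.006,-1,0.0013,0,0,0.006,-1,0,0,0,0]'

```text
time: 6.55
position: [0.6096, 0.1349, 0.0676]
tool_rot: [0.978, -0.207, 0.0, -0.0]
ft_force: [-0.7, 0.7, -0.6]
grip_width: 0.0004
grip_force: 0.4
```

```bash
python3 -c "
from h import *
torch()"
```

```text
t 6.55 tcp [0.6096 0.1349 0.0676] yaw -23.91 F [-0.7  0.7 -0.6] lens 229 [0.5861 0.0044 0.0787]
0.06 98 z [0.068  0.078  0.0807] Y [-0.0183 -0.0088  0.0059]
0.08 101 z [0.0672 0.0777 0.0815] Y [-0.0166 -0.008   0.0054]
0.1 103 z [0.0702 0.0778 0.0821] Y [-0.0167 -0.0068  0.0061]
0.12 155 z [0.0709 0.0787 0.09  ] Y [-0.0151  0.0001  0.015 ]
0.14 7 z [0.0579 0.0627 0.0853] Y [-0.0089  0.0077  0.0151]
```

Emit:
arm_command --deltas '[-1,0.0006,0,0,0,-1,0.0006,0,0,0,-1,0,0,0,0]'

```text
time: 6.98
position: [0.6105, 0.1344, 0.0676]
tool_rot: [0.978, -0.207, 0.0, -0.0]
ft_force: [-1.3, 0.8, -0.9]
grip_width: 0.0008
grip_force: 0.5
```

```bash
python3 -c "
from h import *
torch()
im,d,p=snap('side');cv2.imwrite('pics/sd2.png',cv2.resize(im[170:300,150:330,::-1],(720,520),interpolation=cv2.INTER_CUBIC))"
```

```text
t 6.975 tcp [0.6105 0.1344 0.0676] yaw -23.9 F [-1.3  0.8 -0.9] lens 228 [0.5861 0.0044 0.0789]
0.06 94 z [0.0677 0.0779 0.081 ] Y [-0.0179 -0.0096  0.0051]
0.08 105 z [0.0659 0.0779 0.0811] Y [-0.0175 -0.0084  0.0047]
0.1 104 z [0.0665 0.0776 0.0815] Y [-0.0181 -0.0077  0.0053]
0.12 152 z [0.0711 0.0789 0.089 ] Y [-0.0163 -0.0014  0.014 ]
0.14 10 z [0.0575 0.0605 0.0809] Y [-0.0153  0.0078  0.0166]
```

View pics/sd2.png

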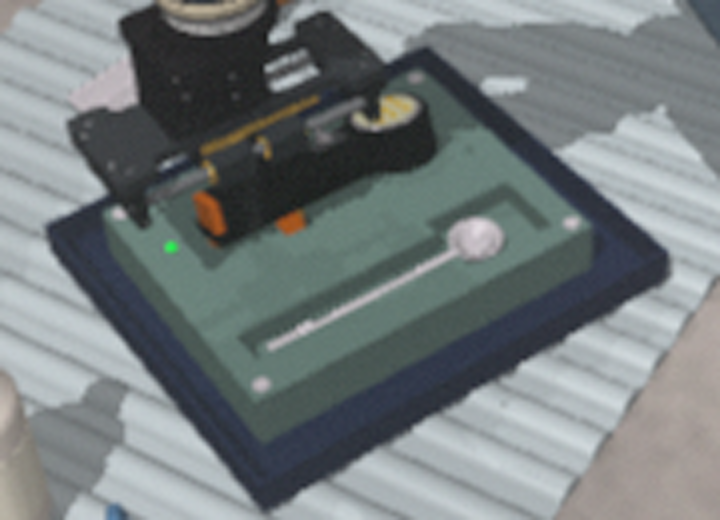

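The side view shows the body lying in line in its cutout, tail ring at (208,215), resting on the clips. The spoon is undisturbed. I'll back off, rise, and check alignment with the wrist camera.

Emit:
arm_command --deltas '[-1,-0.008,0,0,0,-1,-0.004,0,-0.02,0,-1,0,0,-0.05,0,-1,-0.02,0,-0.05,0,-1,-0.02,0,-0.03,0,-1,0,0,0,0,-1,0,0,0,0]'

```text
time: 7.95
position: [0.563, 0.1554, 0.2178]
tool_rot: [0.978, -0.207, 0.0, 0.0]
ft_force: [0.3, 0.0, -1.0]
grip_width: 0.0004
grip_force: 0.0
```

```bash
python3 -c "
from h import *
torch()
im,d,p=snap('wrist','w2.png')
np.savez('w2.npz',im=im,d=d,**p)
"
```

```text
t 7.95 tcp [0.563  0.1554 0.2178] yaw -23.9 F [ 0.3  0.  -1. ] lens 229 [0.5862 0.0045 0.0788]
0.06 97 z [0.0678 0.0766 0.0811] Y [-0.0173 -0.0083  0.0049]
0.08 100 z [0.0688 0.077  0.0812] Y [-0.017  -0.0084  0.0041]
0.1 102 z [0.0697 0.0768 0.0817] Y [-0.0173 -0.0078  0.0044]
0.12 92 z [0.0683 0.0773 0.0813] Y [-0.017  -0.009   0.0035]
```

View pics/w2.png

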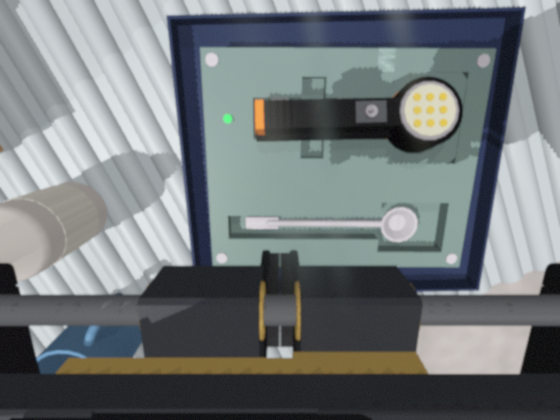

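The wrist view shows the torch in line with its cutout: tail at (260,117), head at (430,108), and slot recesses on both sides at (313,90) and (313,145). I'll measure the top's axis and heights.

```bash
python3 - <<'E'
from h import *
s=np.load('w2.npz');C=cloud(s['d'],s);im=s['im'];h=cv2.cvtColor(im,cv2.COLOR_RGB2HSV)
a=np.array([.4056,.914]);b=np.array([-.914,.4056]);c=np.array([.5771,.0067])
X=(C[...,:2]-c)@a;Y=(C[...,:2]-c)@b;Z=C[...,2]
for lo in np.arange(.055,.155,.012):
  m=(X>lo)&(X<lo+.012)&(abs(Y)<.03)&(Z>.066)&(Z<.1);m[:60]=0
  if m.any(): print(lo.round(3),m.sum(),'z',np.percentile(Z[m],[20,50,80]).round(4),'Y',np.percentile(Y[m],[3,50,97]).round(4))
m=(np.hypot(X,Y)<.025)&(Z>.05);print('lens',m.sum(),np.median(Z[m]),np.polyfit(X[m],Z[m],1))
for P in [(.130,0),(.072,0)]: print(c+P[0]*a)
o=status.get_obs()['position'][:2];yw=np.radians(-23.9);tx=np.array([np.cos(yw),np.sin(yw)]);ty=np.array([np.sin(yw),-np.cos(yw)])
for r in (.132,.072):
  D=c+r*a-o;print(r,D@tx,D@ty)
E
```

```text
0.055 475 z [0.0758 0.0784 0.0802] Y [-0.0162 -0.004   0.0088]
0.067 444 z [0.0753 0.0776 0.0796] Y [-0.016  -0.004   0.0088]
0.079 458 z [0.0753 0.0774 0.0795] Y [-0.0157 -0.0031  0.0097]
0.091 451 z [0.0754 0.0776 0.0795] Y [-0.0154 -0.0031  0.0097]
0.103 448 z [0.0755 0.0775 0.0797] Y [-0.0151 -0.0027  0.0106]
0.115 457 z [0.0756 0.0777 0.0801] Y [-0.0148 -0.0023  0.0106]
0.127 459 z [0.0756 0.0777 0.0799] Y [-0.0146 -0.0023  0.0108]
0.139 384 z [0.0757 0.078  0.0801] Y [-0.0145 -0.0023  0.0115]
lens 2746 0.08054133654720982 [0.00107903 0.08031968]
[0.629828 0.12552 ]
[0.6063032 0.072508 ]
0.132 0.073314928813747 -0.0020973498198664058
0.072 0.07328360917817361 0.05789986274105539
```

The torch is level, with its top at z≈0.078, and its axis is about 2 mm to -y. I'll set the fingers 50 mm apart along the body, at about X=66 and X=131, so both ends go down level together.

Emit:
arm_command --deltas '[0.15,0.025,0.01,0,0,0.15,0.025,0.01,0,0,0.15,0.0255,0.011,0,0,0.15,0,0,0.04,0,0.15,0,0,0.04,0,0.15,0,0,0.03,0,0.15,0,0,0.015,0,0.15,0,0,0.005,0,0.15,0,0,0,0]'

```text
time: 9.18
position: [0.6204, 0.0962, 0.088]
tool_rot: [0.978, -0.207, 0.001, -0.0]
ft_force: [0.1, -0.6, -0.3]
grip_width: 0.0499
grip_force: 0.0
```

```bash
python3 - <<'E'
from h import *
torch()
o=status.get_obs();print(o['grip_width'],(o['position'][:2]-[.5771,.0067])@[.4056,.914],(o['position'][:2]-[.5771,.0067])@[-.914,.4056])
im,d,p=snap('side');cv2.imwrite('pics/sd3.png',cv2.resize(im[170:300,150:330,::-1],(720,520),interpolation=cv2.INTER_CUBIC))
E
```

```text
t 9.175 tcp [0.6204 0.0962 0.088 ] yaw -23.93 F [ 0.1 -0.6 -0.3] lens 231 [0.5866 0.0046 0.0788]
0.06 87 z [0.0649 0.0764 0.094 ] Y [-0.017  -0.013   0.0011]
0.08 97 z [0.0685 0.0766 0.0808] Y [-0.0177 -0.0076  0.0043]
0.1 104 z [0.0642 0.0771 0.0805] Y [-0.0183 -0.009   0.0054]
0.12 87 z [0.0604 0.0765 0.0915] Y [-0.0167 -0.0118  0.0019]
0.04998959709289365 0.09957080704242147 -0.003341401912125957
```

View pics/sd3.png

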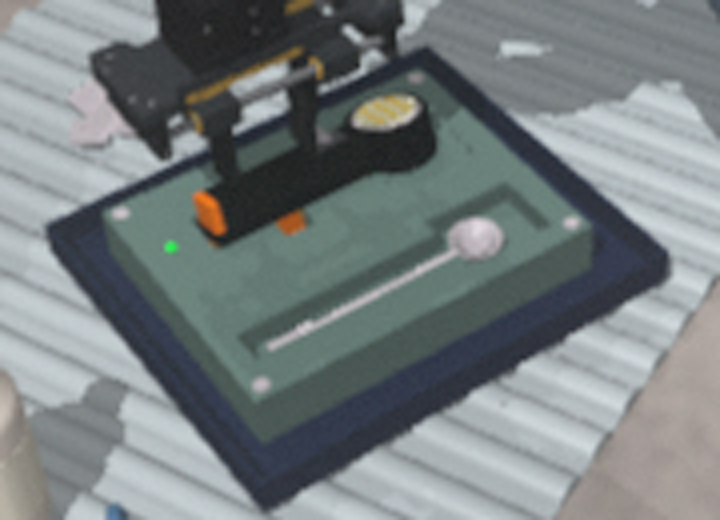

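The fingers stand over the body, the inner one just clear of the toggle at (325,135). I'll press down in small steps and watch the force.

Emit:
arm_command --deltas '[0.15,0,0,0.003,0,0.15,0,0,0.003,0,0.15,0,0,0.002,0,0.15,0,0,0.002,0,0.15,0,0,0,0]'

```text
time: 9.9
position: [0.62, 0.0967, 0.0801]
tool_rot: [0.978, -0.207, 0.001, -0.0]
ft_force: [-2.8, -0.3, 12.4]
grip_width: 0.0497
grip_force: 6.5
```

Emit:
arm_command --deltas '[0.15,0,0,0.002,0,0.15,0,0,0.002,0]'

```text
time: 10.15
position: [0.6205, 0.0966, 0.0793]
tool_rot: [0.978, -0.207, 0.002, -0.0]
ft_force: [-8.4, -1.3, 37.7]
grip_width: 0.05
grip_force: 18.5
```

Emit:
arm_command --deltas '[0.15,0,0,0.002,0,0.15,0,0,0.002,0]'

```text
time: 10.4
position: [0.6209, 0.0965, 0.0788]
tool_rot: [0.978, -0.207, 0.002, -0.0]
ft_force: [-13.9, -2.4, 55.4]
grip_width: 0.0501
grip_force: 27.5
```

It isn't yielding, and there's a sideways force, so the flange is probably caught on a slot edge. I'll back off and check.

Emit:
arm_command --deltas '[0.15,0,0,-0.008,0,0.15,0,0,-0.02,0,0.15,-0.02,0,-0.05,0,0.15,-0.025,0,-0.05,0,0.15,-0.03,0,0,0,0.15,0,0,0,0,0.15,0,0,0,0]'

```text
time: 11.28
position: [0.5515, 0.1268, 0.1973]
tool_rot: [0.978, -0.207, 0.0, 0.0]
ft_force: [0.4, -0.0, 0.0]
grip_width: 0.0504
grip_force: 0.0
```

```bash
python3 - <<'E'
from h import *
a=np.array([.4056,.914]);b=np.array([-.914,.4056]);c=np.array([.5771,.0067])
im,d,p=snap('wrist');np.savez('w3.npz',im=im,d=d,**p)
o=status.get_obs();print(o['position'],o['ft_force'])
for f in ('w1','w2','w3'):
  s=np.load(f+'.npz');C=cloud(s['d'],s);h=cv2.cvtColor(s['im'],cv2.COLOR_RGB2HSV)
  X=(C[...,:2]-c)@a;Y=(C[...,:2]-c)@b;Z=C[...,2]
  dk=(abs(Z-.0535)<.005)&(h[...,1]<120)&(h[...,0]>50)&(abs(X-.068)<.12)&(abs(Y-.045)<.1);A=np.c_[X[dk],Y[dk],np.ones(dk.sum())];print(f,'deck',np.linalg.lstsq(A,Z[dk],rcond=None)[0].round(4),np.median(Z[dk]))
  if f=='w1':
    m=(Z>.076)&(Z<.09);m[200:]=0;m[:,395:]=0;m[:110]=0
  else: m=(X>.06)&(X<.14)&(Z>.071)&(Z<.1)&(abs(Y)<.03)
  A=np.c_[X[m],Y[m],np.ones(m.sum())];k=np.linalg.lstsq(A,Z[m],rcond=None)[0];print('top',k.round(4),np.median(Z[m]))
  # deck extents from clean side: edges of insert in Y
  e=(abs(Z-.0535)<.004)&(h[...,1]<120)&(h[...,0]>50)&(X>0)&(X<.12);print('deck Y range',np.percentile(Y[e],[.3,99.7]).round(4))
  e=(abs(Z-.0535)<.004)&(h[...,1]<120)&(h[...,0]>50)&(Y>.03)&(Y<.12);print('deck X range',np.percentile(X[e],[.3,99.7]).round(4))
K=lambda p,x,y,z:None
im=s['im'];cv2.imwrite('pics/w3.png',cv2.resize(im[0:210,180:480,::-1],(800,560),interpolation=cv2.INTER_CUBIC))
E
```

```text
[0.55175424 0.12661536 0.19705395] [ 0.01413071 -0.2983277  -0.35476252]
w1 deck [-0.0009  0.0001  0.0535] 0.05343229373947078
top [-0.0258  0.0166  0.0843] 0.08362644818036669
deck Y range [-0.0594  0.15  ]
deck X range [-0.0611  0.1978]
w2 deck [-0.0004 -0.0003  0.0535] 0.0534501270416981
top [-0.0002  0.1709  0.0783] 0.07773175117019843
deck Y range [-0.0594  0.1487]
deck X range [-0.0612  0.1977]
w3 deck [-0.0003 -0.0007  0.0534] 0.05340413399840635
top [-0.0008  0.1959  0.0779] 0.07712892860113685
deck Y range [-0.0591  0.1499]
deck X range [-0.0611  0.1977]
```

View pics/w3.png

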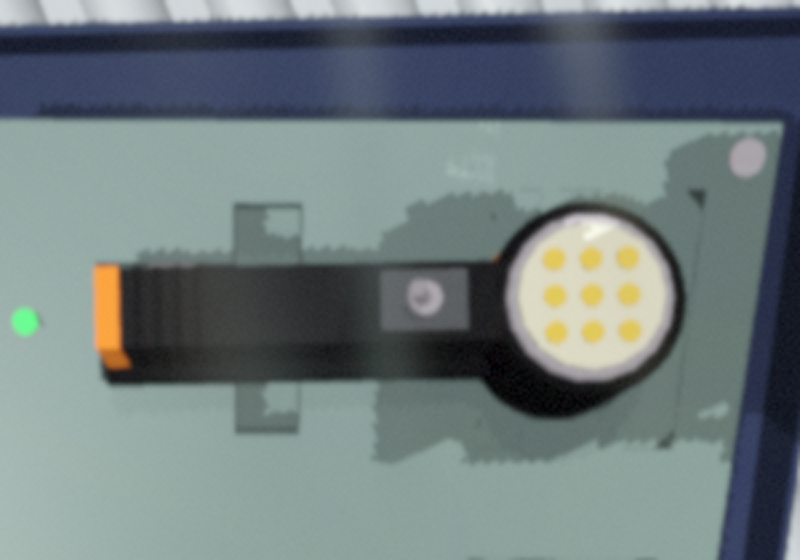

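The wrist crop shows the torch rolled about 11°, with its +y side (lower in the picture) still up on the slot's edge. The tail needs a few more mm, and it must be pushed low, at the flange. I'll go back with the fingers shut just above the deck.

Emit:
arm_command --deltas '[-1,0.015,-0.015,0,0,-1,0.015,-0.016,0,0,-1,0,0,0.04,0,-1,0,0,0.04,0,-1,0,0,0.04,0,-1,0,0,0.015,0,-1,0,0,0.005,0,-1,0,0,0,0]'

```text
time: 12.32
position: [0.5919, 0.1431, 0.0582]
tool_rot: [0.978, -0.207, 0.001, -0.0]
ft_force: [-0.6, 0.3, 0.4]
grip_width: 0.0006
grip_force: 0.0
```

```bash
cat >> h.py <<'E'
def ins():
    o=status.get_obs();r=o['position'][:2]-[.5771,.0067]
    print('t',o['time'],'X %.4f Y %.4f z %.4f'%(r@[.4056,.914],r@[-.914,.4056],o['position'][2]),'F',o['ft_force'].round(1),'w',o['grip_width'])
E
python3 -c "
from h import *
ins()"
```

```text
t 12.325 X 0.1306 Y 0.0418 z 0.0582 F [-0.6  0.3  0.4] w 0.0006183406275827363
```

Emit:
arm_command --deltas '[-1,0.004,0,0.001,0,-1,0.004,0,0,0,-1,0.002,0,0,0,-1,0.001,0,0,0,-1,0.001,0,0,0,-1,0.001,0,0,0,-1,0,0,0,0]'

```text
time: 13.2
position: [0.6026, 0.1379, 0.0564]
tool_rot: [0.978, -0.207, -0.0, 0.0]
ft_force: [-0.4, 0.5, -0.1]
grip_width: 0.0001
grip_force: 0.0
```

Emit:
arm_command --deltas '[-1,0.001,0,0,0,-1,0.0007,0,0,0,-1,0,0,0,0]'

```text
time: 13.58
position: [0.6033, 0.1376, 0.0563]
tool_rot: [0.978, -0.207, -0.001, 0.0]
ft_force: [-1.2, 2.5, 1.1]
grip_width: 0.0008
grip_force: 1.3
```

```bash
cat >> h.py <<'E'
def roll(n='scene'):
    im,d,p=snap(n);C=cloud(d,p);h=cv2.cvtColor(im,cv2.COLOR_RGB2HSV)
    a=np.array([.4056,.914]);b=np.array([-.914,.4056]);c=np.array([.5771,.0067])
    X=(C[...,:2]-c)@a;Y=(C[...,:2]-c)@b;Z=C[...,2]
    for lo,hi in [(.06,.1),(.1,.14)]:
        m=(X>lo)&(X<hi)&(Z>.0565)&(Z<.1)&(abs(Y)<.03)&(h[...,2]<70)
        print(lo,m.sum(),'Y',np.percentile(Y[m],[3,50,97]).round(4),end=' ')
        m&=(Z>np.percentile(Z[m],97)-.009)
        print('slope',np.polyfit(Y[m],Z[m],1).round(3),'z',np.median(Z[m]).round(4))
    m=(np.hypot(X,Y)<.02)&(Z>.054);k=np.linalg.lstsq(np.c_[X[m],Y[m],np.ones(m.sum())],Z[m],rcond=None)[0];print('lens',k.round(4))
E
python3 -c "
from h import *
ins();roll()"
```

```text
t 13.575 X 0.1302 Y 0.0291 z 0.0563 F [-1.2  2.5  1.1] w 0.0008242915536388498
0.06 201 Y [-0.0186 -0.0098  0.0042] slope [0.18  0.079] z 0.0778
0.1 265 Y [-0.0178 -0.0039  0.0208] slope [0.347 0.083] z 0.0859
lens [0.0111 0.2556 0.0811]
```

Emit:
arm_command --deltas '[-1,0.001,0,0,0,-1,0.001,0,0,0,-1,0,0,0,0]'

```text
time: 14.0
position: [0.6059, 0.1365, 0.0563]
tool_rot: [0.978, -0.207, -0.0, 0.0]
ft_force: [-2.3, 3.0, -2.0]
grip_width: 0.0006
grip_force: 1.5
```

```bash
python3 -c "
from h import *
ins();roll();roll('side')"
```

```text
t 14.0 X 0.1303 Y 0.0264 z 0.0563 F [-2.3  3.  -2. ] w 0.0005750447418083679
0.06 193 Y [-0.0204 -0.01    0.0023] slope [0.198 0.08 ] z 0.0779
0.1 278 Y [-0.0197 -0.0066  0.019 ] slope [-0.006  0.093] z 0.0945
lens [0.0202 0.2554 0.0813]
0.06 94 Y [0.0007 0.0059 0.0148] slope [-0.835  0.074] z 0.0695
0.1 32 Y [0.003  0.0136 0.0278] slope [0.194 0.069] z 0.0719
lens [ 0.0128 -0.019   0.08  ]
```

Emit:
arm_command --deltas '[-1,0.001,0,0,0,-1,0.0005,0,0,0,-1,0,0,0,0]'

```text
time: 14.48
position: [0.607, 0.136, 0.0565]
tool_rot: [0.978, -0.207, -0.001, -0.0]
ft_force: [-3.8, 2.2, -1.5]
grip_width: 0.0005
grip_force: 2.1
```

```bash
python3 -c "
from h import *
ins();roll()"
```

```text
t 14.475 X 0.1303 Y 0.0251 z 0.0565 F [-3.8  2.2 -1.5] w 0.0005267692403683548
0.06 198 Y [-0.0205 -0.0103  0.0037] slope [0.171 0.079] z 0.078
0.1 264 Y [-0.0208 -0.0068  0.0169] slope [0.293 0.083] z 0.0815
lens [0.0022 0.2488 0.0815]
```

Emit:
arm_command --deltas '[-1,-0.006,0,0,0,-1,-0.006,0,-0.02,0,-1,-0.01,0,-0.05,0,-1,-0.02,0,-0.05,0,-1,-0.01,0.02,-0.02,0,-1,0,0,0,0,-1,0,0,0,0]'

```text
time: 15.4
position: [0.5526, 0.1385, 0.1972]
tool_rot: [0.978, -0.207, 0.001, -0.0]
ft_force: [0.0, 0.0, -0.1]
grip_width: 0.0006
grip_force: 0.0
```

```bash
cat >> h.py <<'E'
def wrist(f):
    im,d,p=snap('wrist');np.savez(f,im=im,d=d,**p);prof(f)
def prof(f):
    s=np.load(f);C=cloud(s['d'],s)
    a=np.array([.4056,.914]);b=np.array([-.914,.4056]);c=np.array([.5771,.0067])
    X=(C[...,:2]-c)@a;Y=(C[...,:2]-c)@b;Z=C[...,2]
    ok=s['d']>0
    ys=np.arange(-.030,.0301,.003)
    print('Y mm   ',' '.join('%5.0f'%(1000*y) for y in ys))
    for x in (-.02,-.01,0,.01,.02,.045,.07,.08,.09,.1,.11,.12,.13,.14,.147,.152):
        r=[]
        for y in ys:
            m=ok&(abs(X-x)<.003)&(abs(Y-y)<.0016);r.append('%5.1f'%(1000*np.median(Z[m])) if m.sum()>2 else '  -- ')
        print('X%5.0f  '%(1000*x),' '.join(r))
E
python3 -c "
from h import *
prof('w3.npz');ins();wrist('w4.npz')"
```

```text
Y mm      -30   -27   -24   -21   -18   -15   -12    -9    -6    -3    -0     3     6     9    12    15    18    21    24    27    30
X  -20    68.5  70.4  71.4  72.6  74.7  75.6  76.9  77.8  78.6  79.7  80.4  81.2  81.4  82.2  82.7  82.2   --    --   53.2  52.9  53.3
X  -10    69.7  71.8  73.1  74.6  75.5  76.2  77.3  78.7  79.5  80.1  81.5  82.3  82.9  83.7  84.0  83.7  84.3  80.7  71.2  61.4  52.7
X    0    71.0  72.0  73.0  74.2  75.4  76.1  77.2  79.0  79.5  79.9  81.7  82.6  82.9  84.0  84.7  84.5  85.0  84.3  76.4  65.5  59.6
X   10    69.9  71.6  72.9  74.5  75.2  76.2  77.3  78.3  79.2  79.9  81.2  82.3  82.8  83.7  83.7  84.2  84.1  79.3  71.0  61.6  52.7
X   20    53.3  68.8  70.9  73.1  74.3  76.0  76.8  77.9  78.7  79.8  80.5  81.3  81.7  81.9  82.0  79.3  70.2  61.0  53.9  52.7  52.6
X   45    53.6  53.4  53.4  53.4  72.4  75.9  76.5  78.9  79.5  79.8  80.5  80.1  77.5  67.4  60.0  60.5  55.2  53.5  53.5  53.4  53.2
X   70    53.8  53.5  53.4  53.4  54.1  73.9  75.0  75.9  77.1  78.1  79.1  79.6  79.2  69.4  60.6  60.4  57.2  53.3  53.5  53.6  53.6
X   80    54.0  53.4 
[... 2864 characters left out ...]
5  52.9  52.8  53.2  53.0
X  120    53.5  53.6  53.4  53.0  73.7  75.3  75.6  76.9  77.6  78.3  79.6  80.1  74.5  64.2  59.9  60.0  51.7  53.3  53.5  53.6  53.6
X  130    53.5  53.4  53.3  53.0  74.2  74.9  75.9  76.7  77.7  78.5  79.4  80.3  73.8  63.9  59.9  59.7  52.6  53.4  53.3  53.4  53.3
X  140    53.2  53.4  53.7  52.9  73.8  74.6  75.8  76.6  77.8  78.7  79.3  80.1  73.7  64.1  59.9  60.3  52.7  53.3  53.6  53.5  53.4
X  147    53.5  53.3  53.5  53.5  74.0  74.9  75.9  76.6  77.8  78.8  79.5  80.2  74.2  65.5  60.2  60.1  52.9  53.4  53.4  53.3  53.0
X  152    53.5  53.7  53.2  53.2  52.9  53.1  52.6  53.1  53.0  53.2  53.2  53.3  52.9  52.7  53.2  52.8  51.8  53.6  53.6  53.3  52.9
```

The height profile is clear. The body is rolled about 16°, and its +y bottom corner still rests on the slot's edge (the corner is at about Y=19 mm, the edge at 18.5 mm). I'll push about 2–3 mm more, at mid-body.

Emit:
arm_command --deltas '[-1,0.02,0,0.02,0,-1,0.02,0,0.04,0,-1,0,0,0.04,0,-1,0,0,0.03,0,-1,0,0,0.0105,0,-1,0.004,0,0,0,-1,0.002,0,0,0,-1,0.001,0,0,0,-1,0.001,0,0,0,-1,0.001,0,0,0,-1,0.001,0,0,0,-1,0,0,0,0]'

```text
time: 16.95
position: [0.5976, 0.1183, 0.0561]
tool_rot: [0.978, -0.207, -0.0, -0.0]
ft_force: [0.0, 0.4, 1.0]
grip_width: 0.0005
grip_force: 0.0
```

```bash
python3 -c "
from h import *
ins();roll()"
```

```text
t 16.95 X 0.1103 Y 0.0265 z 0.0561 F [0.  0.4 1. ] w 0.00046176241190544216
0.06 203 Y [-0.0197 -0.0101  0.0044] slope [0.292 0.08 ] z 0.0781
0.1 261 Y [-0.0204 -0.0074  0.0188] slope [0.22  0.081] z 0.0795
lens [0.6578 0.2928 0.0849]
```

Emit:
arm_command --deltas '[-1,0.001,0,0,0,-1,0.001,0,0,0,-1,0,0,0,0]'

```text
time: 17.38
position: [0.5983, 0.1179, 0.0558]
tool_rot: [0.978, -0.207, -0.001, -0.0]
ft_force: [-1.3, 1.8, 0.7]
grip_width: 0.0003
grip_force: 1.6
```

```bash
python3 -c "
from h import *
ins();roll()"
```

```text
t 17.375 X 0.1103 Y 0.0257 z 0.0558 F [-1.3  1.8  0.7] w 0.00027394262741071746
0.06 203 Y [-0.0201 -0.0104  0.0143] slope [0.272 0.08 ] z 0.0777
0.1 256 Y [-0.0206 -0.0072  0.0176] slope [0.249 0.081] z 0.0794
lens [0.6927 0.1641 0.0854]
```

Contact. I'll continue.

Emit:
arm_command --deltas '[-1,0.001,0,0,0,-1,0.001,0,0,0,-1,0,0,0,0]'

```text
time: 17.8
position: [0.5988, 0.1177, 0.0557]
tool_rot: [0.978, -0.207, -0.003, -0.0]
ft_force: [-6.9, 3.5, 1.7]
grip_width: 0.0005
grip_force: 3.5
```

Emit:
arm_command --deltas '[-1,0.001,0,0,0,-1,0,0,0,0]'

```text
time: 18.05
position: [0.5989, 0.1177, 0.0556]
tool_rot: [0.978, -0.207, -0.004, -0.0]
ft_force: [-6.5, 6.3, 2.6]
grip_width: 0.0002
grip_force: 4.3
```

```bash
python3 -c "
from h import *
ins();roll()"
```

```text
t 18.05 X 0.1103 Y 0.0251 z 0.0556 F [-6.5  6.3  2.6] w 0.00019806637016266988
0.06 195 Y [-0.0204 -0.0107  0.0023] slope [0.215 0.079] z 0.0772
0.1 263 Y [-0.0206 -0.0072  0.0171] slope [0.229 0.081] z 0.0794
lens [0.6272 0.2499 0.0849]
```

Emit:
arm_command --deltas '[-1,-0.005,0,0,0,-1,-0.01,0,-0.03,0,-1,-0.02,0,-0.05,0,-1,-0.02,0,-0.05,0,-1,0,0,0,0,-1,0,0,0,0]'

```text
time: 18.85
position: [0.5528, 0.1381, 0.1863]
tool_rot: [0.978, -0.207, 0.001, 0.0]
ft_force: [-0.5, -0.1, 0.6]
grip_width: 0.0001
grip_force: 0.0
```

```bash
python3 -c "
from h import *
ins();wrist('w5.npz')
s=np.load('w5.npz');C=cloud(s['d'],s)
a=np.array([.4056,.914]);b=np.array([-.914,.4056]);c=np.array([.5771,.0067])
X=(C[...,:2]-c)@a;Y=(C[...,:2]-c)@b;Z=C[...,2]
for lo,hi in [(.065,.084),(.110,.145)]:
  ys=np.arange(-.022,.0221,.001)
  print([(round(1000*y),round(1000*float(np.median(Z[m])),1)) for y in ys for m in [(X>lo)&(X<hi)&(abs(Y-y)<.0006)] if m.sum()>2])
"
```

```text
t 18.85 X 0.1103 Y 0.0755 z 0.1863 F [-0.5 -0.1  0.6] w 9.96011461368396e-05
Y mm      -30   -27   -24   -21   -18   -15   -12    -9    -6    -3    -0     3     6     9    12    15    18    21    24    27    30
X  -20     --   71.2  71.7  73.3  75.0  76.2  77.5  78.1  78.9  79.5  80.5  81.2  81.9  82.1  82.7  82.7   --    --   52.9  53.2  52.9
X  -10    70.3  72.0  73.8  75.1  76.0  76.5  77.6  78.8  79.4  80.3  81.3  82.5  83.1  83.7  83.9  84.1  84.4  83.4  71.7  63.3  52.4
X    0    70.8  72.7  73.5  75.3  76.1  76.7  77.3  79.0  79.8  79.9  81.3  82.7  83.0  83.7  84.6  84.5  84.5  84.1  77.4  67.5  57.7
X   10    70.2  72.1  73.6  74.7  75.9  76.5  77.5  78.7  79.6  80.2  81.3  82.3  83.0  83.8  83.8  84.0  84.0  80.6  70.9  61.0  53.5
X   20    53.0  67.9  71.4  73.6  75.1  76.1  77.2  78.3  79.0  79.8  80.6  81.2  81.4  82.1  82.2  78.5  71.3  60.6  53.9  52.8  52.7
X   45    53.4  53.5  53.7  53.5  73.8  75.9  77.3  79.0  79.8  79.8  80.5  79.8  75.1  63.5  59.7  60.1  53.6  53.5  53.3  53.8  53.3
X   70    53.4  53.6  53.8  53.9  73.6  74.8  75.3  76.3  77.1  78.3  79.0  79.
[... 1658 characters left out ...]
 (10, 60.9), (11, 59.4), (12, 59.5), (13, 60.2), (14, 60.7), (15, 60.3), (16, 58.1), (17, 56.3), (18, 47.0), (19, 48.6), (20, 53.4), (21, 53.9), (22, 53.5)]
[(-22, 53.5), (-21, 53.4), (-20, 73.0), (-19, 73.5), (-18, 73.5), (-17, 73.9), (-16, 74.4), (-15, 74.7), (-14, 75.1), (-13, 74.9), (-12, 75.7), (-11, 75.8), (-10, 75.9), (-9, 76.3), (-8, 76.9), (-7, 76.9), (-6, 77.2), (-5, 77.9), (-4, 78.0), (-3, 78.1), (-2, 78.6), (-1, 78.9), (0, 79.1), (1, 79.7), (2, 79.8), (3, 79.6), (4, 79.7), (5, 76.3), (6, 73.1), (7, 69.0), (8, 66.5), (9, 63.3), (10, 60.7), (11, 59.5), (12, 59.5), (13, 60.3), (14, 60.5), (15, 60.0), (16, 58.2), (17, 55.2), (18, 47.0), (19, 48.7), (20, 53.1), (21, 53.4), (22, 53.6)]
```

The +y edge is now just inside the slot, but the torch stays rolled. I'll turn the gripper 90°, close the flat pads gently on the 24 mm grip to square it up, and keep the head down in its pocket.

Emit:
arm_command --deltas '[0.2,0.025,0.005,0,-0.1745,0.2,0,0,0,-0.1745,0.2,0,0,0,-0.1745,0.2,0,0,0,-0.1745,0.2,0,0,0,-0.1745,0.2,0,0,0,-0.1745,0.2,0,0,0,-0.1745,0.2,0,0,0,-0.1745,0.2,0,0,0,-0.1745,0.2,0,0,0,0,0.2,0,0,0,0]' --newtons 10

```text
time: 20.27
position: [0.5726, 0.1236, 0.185]
tool_rot: [0.839, 0.544, -0.001, -0.0]
ft_force: [0.1, -0.6, -0.6]
grip_width: 0.0522
grip_force: 0.0
```

```bash
python3 -c "
from h import *
ins();q=status.get_obs()['tool_rot'];print(np.degrees(2*np.arctan2(q[1],q[0])),status.get_obs()['q'])"
```

```text
t 20.275 X 0.1050 Y 0.0516 z 0.1850 F [ 0.1 -0.6 -0.6] w 0.05223792539888248
65.91863013368312 [ 2.19841141e-02  5.20799786e-01  1.57063312e+00 -1.90709438e-04
  1.05173744e+00  4.42378041e-01]
```

Emit:
arm_command --deltas '[0.2,-0.003,0.017,0,0,0.2,-0.003,0.017,0,0,0.2,-0.003,0.017,0,0,0.2,0,0.0006,0.03,0,0.2,0,0,0.04,0,0.2,0,0,0.035,0,0.2,0,0,0.013,0,0.2,0,0,0.004,0,0.2,0,0,0,0]'

```text
time: 21.4
position: [0.6172, 0.0946, 0.065]
tool_rot: [0.838, 0.545, 0.001, 0.001]
ft_force: [-0.2, -0.0, -0.1]
grip_width: 0.052
grip_force: 0.0
```

```bash
python3 -c "
from h import *
ins()"
```

```text
t 21.4 X 0.0966 Y -0.0011 z 0.0650 F [-0.2 -0.  -0.1] w 0.05200707482694502
```

Emit:
arm_command --deltas '[-0.2,0,-0.0008,0,0,-0.35,0,0,0,0,-0.45,0,0,0,0,-0.6,0,0,0,0,-0.6,0,0,0,0]' --newtons 10

```text
time: 22.02
position: [0.6173, 0.0944, 0.0649]
tool_rot: [0.838, 0.545, 0.001, 0.002]
ft_force: [3.9, -3.1, 2.0]
grip_width: 0.0242
grip_force: 9.9
```

```bash
python3 -c "
from h import *
ins();roll()"
```

```text
t 22.025 X 0.0965 Y -0.0012 z 0.0649 F [ 3.9 -3.1  2. ] w 0.024164580692959202Traceback (most recent call last):
  File "<string>", line 3, in <module>
    ins();roll()
          ~~~~^^
  File "h.py", line 38, in roll
    print(lo,m.sum(),'Y',np.percentile(Y[m],[3,50,97]).round(4),end=' ')
                         ~~~~~~~~~~~~~^^^^^^^^^^^^^^^^
    return _quantile_unchecked(
        a, q, axis, out, overwrite_input, method, keepdims, weights)
    return _ureduce(a,
                    func=_quantile_ureduce_func,
    ...<5 lines>...
                    overwrite_input=overwrite_input,
                    method=method)
    r = func(a, **kwargs)
    result = _quantile(arr,
                       quantiles=q,
    ...<2 lines>...
                       out=out,
                       weights=wgt)
    slices_having_nans = np.isnan(arr[-1, ...])
                                  ~~~^^^^^^^^^
IndexError: index -1 is out of bounds for axis 0 with size 0
```

The grip width reads 24.2 mm, so the body is squared up. The side load says it bears on the +y edge, so I'll ease 1.5 mm to -y and lower gently.

Emit:
arm_command --deltas '[-0.6,0,0.001,0,0,-0.6,0,0.0008,0,0,-0.6,0,0,0,0]'

```text
time: 22.45
position: [0.6175, 0.0944, 0.0643]
tool_rot: [0.838, 0.545, 0.0, 0.0]
ft_force: [3.3, -1.5, 4.0]
grip_width: 0.0238
grip_force: 10.0
```

Emit:
arm_command --deltas '[-0.6,0,0,0.0015,0,-0.6,0,0,0.0015,0,-0.6,0,0,0,0]'

```text
time: 22.82
position: [0.6173, 0.0942, 0.061]
tool_rot: [0.838, 0.545, 0.0, 0.0]
ft_force: [3.3, -3.0, 3.8]
grip_width: 0.024
grip_force: 9.9
```

```bash
python3 -c "
from h import *
ins();prof_=0
im,d,p=snap('wrist');np.savez('w6.npz',im=im,d=d,**p);prof('w6.npz')"
```

```text
t 22.825 X 0.0963 Y -0.0012 z 0.0610 F [ 3.3 -3.   3.8] w 0.023998137444421638
Y mm      -30   -27   -24   -21   -18   -15   -12    -9    -6    -3    -0     3     6     9    12    15    18    21    24    27    30
X  -20     --    --    --    --    --    --    --    --    --    --    --    --    --    --    --    --    --    --    --    --    -- 
X  -10     --    --    --    --    --    --    --    --    --    --    --    --    --    --    --    --    --    --    --    --    -- 
X    0     --    --    --    --    --    --    --    --    --    --    --    --    --    --    --    --    --    --    --    --    -- 
X   10     --    --    --    --    --    --    --    --    --    --    --    --    --    --    --    --    --    --    --    --    -- 
X   20     --    --    --    --   21.0   --    --    --    --    --    --    --    --    --    --    --    --    --    --    --    -- 
X   45     --    --    --    --   44.4  42.8  65.1  66.8  67.8   --   69.6  69.1  68.0  66.7  45.0  45.2  44.8   --    --    --    -- 
X   70     --    --    --    --    --    --    --    --    --    --    --    
[... 572 characters left out ...]
6  53.7  53.4  53.5  53.4
X  120   165.5 165.4 165.6 165.6 164.6 167.2 167.8 167.6 167.5 167.3 167.6 167.5 167.7 167.4 168.0 166.0 165.6 165.8 165.8 165.7 166.0
X  130   151.0 151.3 151.5 151.4 149.3 146.0 144.8 143.8 144.3 144.4 143.8 144.5 144.1 144.3 145.5 146.9 150.8 151.0 151.2 151.2 151.2
X  140    53.5  53.4  53.4  53.5  43.8  50.6  73.3  73.4  73.5  73.9  74.0  74.4  74.6  74.8  74.6  53.0  53.2  53.5  53.5  53.4  53.5
X  147    53.3  53.3  53.3  53.4  43.3  51.2  66.4  67.6  66.4  66.4  66.3  66.1  65.8  66.2  59.0  53.3  53.2  53.5  53.4  53.4  53.5
X  152    53.5  53.5  53.3  53.4  53.0  52.2  52.0  52.3  52.2  52.9  52.6  52.6  52.9  52.8  52.7  52.5  52.6  53.4  53.4  53.5  53.5
```

The body is now down in the slot, centred (Y −13 to +13 mm) and nearly level in roll, with its top 69–74 mm up. I'll release, rise, turn back, and press both ends together.

Emit:
arm_command --deltas '[-0.2,0,0,0,0,0.1,0,0,0,0,0.15,0,0,-0.04,0,0.15,0,0,-0.04,0,0.15,0,0,0,0.1745,0.15,0,0,0,0.1745,0.15,0,0,0,0.1745,0.15,0,0,0,0.1745,0.15,0,0,0,0.1745,0.15,0,0,0,0.1745,0.15,0,0,0,0.1745,0.15,0,0,0,0.1745]'

```text
time: 24.38
position: [0.6146, 0.095, 0.1397]
tool_rot: [0.992, -0.124, -0.003, -0.0]
ft_force: [0.5, 0.3, -0.7]
grip_width: 0.0502
grip_force: 0.0
```

Emit:
arm_command --deltas '[0.15,0,0,0,0.1745,0.15,0,0,0,0,0.15,0,0,0,0]'

```text
time: 24.75
position: [0.616, 0.0947, 0.1404]
tool_rot: [0.979, -0.206, -0.001, 0.0]
ft_force: [0.1, 0.8, 0.0]
grip_width: 0.05
grip_force: 0.0
```

```bash
python3 -c "
from h import *
ins();q=status.get_obs()['tool_rot'];print(np.degrees(2*np.arctan2(q[1],q[0])))
roll()
im,d,p=snap('scene');C=cloud(d,p);a=np.array([.4056,.914]);b=np.array([-.914,.4056]);c=np.array([.5771,.0067])
X=(C[...,:2]-c)@a;Y=(C[...,:2]-c)@b;Z=C[...,2]
for x in np.arange(-.03,.151,.01):
  m=(abs(X-x)<.004)&(abs(Y)<.008);print(round(1000*x),(1000*np.median(Z[m])).round(1),end='; ')"
```

```text
t 24.75 X 0.0962 Y 0.0001 z 0.1404 F [0.1 0.8 0. ] w 0.049966528586412096
-23.75460630054405
0.06 184 Y [-0.0149 -0.0059  0.0085] slope [0.057 0.069] z 0.0684
0.1 186 Y [-0.0149 -0.0057  0.0087] slope [0.053 0.072] z 0.0722
lens [4.57   0.2001 0.1164]
-30 56.5; -20 61.2; -10 63.2; 0 64.4; 10 251.6; 20 251.3; 30 247.6; 40 502.4; 50 238.6; 60 234.9; 70 175.3; 80 481.4; 90 482.7; 100 483.2; 110 481.5; 120 481.6; 130 344.3; 140 383.7; 150 283.0;
```

Emit:
arm_command --deltas '[0.15,0,-0.003,0.02,0,0.15,0,0,0.03,0,0.15,0,0,0.01,0,0.15,0,0,0.004,0,0.15,0,0,0,0]'

```text
time: 25.48
position: [0.6188, 0.097, 0.0775]
tool_rot: [0.978, -0.207, 0.0, -0.0]
ft_force: [-0.1, 0.5, -0.8]
grip_width: 0.0499
grip_force: 0.0
```

Emit:
arm_command --deltas '[0.15,0,0,0.002,0,0.15,0,0,0.002,0,0.15,0,0,0.002,0]'

```text
time: 25.85
position: [0.6189, 0.0975, 0.0718]
tool_rot: [0.978, -0.207, 0.001, -0.001]
ft_force: [-0.9, 1.4, 5.0]
grip_width: 0.05
grip_force: 2.0
```

Emit:
arm_command --deltas '[0.15,0,0,0.002,0,0.15,0,0,0.001,0]'

```text
time: 26.1
position: [0.6189, 0.0977, 0.0685]
tool_rot: [0.978, -0.207, 0.001, -0.001]
ft_force: [0.3, 2.3, 4.3]
grip_width: 0.0501
grip_force: 2.0
```

Moving down freely under a light load. I'll continue in small steps.

Emit:
arm_command --deltas '[0.15,0,0,0.002,0,0.15,0,0,0.001,0]'

```text
time: 26.35
position: [0.619, 0.0975, 0.0655]
tool_rot: [0.978, -0.207, 0.001, -0.0]
ft_force: [0.2, 3.4, 7.9]
grip_width: 0.0499
grip_force: 3.9
```

Emit:
arm_command --deltas '[0.15,0,0,0.001,0,0.15,0,0,0.001,0]'

```text
time: 26.6
position: [0.6191, 0.0977, 0.064]
tool_rot: [0.978, -0.207, 0.001, -0.001]
ft_force: [-0.3, 5.2, 8.8]
grip_width: 0.0498
grip_force: 4.2
```

Emit:
arm_command --deltas '[0.15,0,0,0.001,0,0.15,0,0,0.001,0]'

```text
time: 26.85
position: [0.6193, 0.098, 0.0623]
tool_rot: [0.978, -0.207, 0.001, -0.001]
ft_force: [0.6, 4.0, 9.1]
grip_width: 0.0501
grip_force: 4.3
```

Emit:
arm_command --deltas '[0.15,0,0,0.001,0,0.15,0,0,0.001,0]'

```text
time: 27.1
position: [0.6195, 0.0983, 0.0604]
tool_rot: [0.978, -0.207, 0.001, -0.001]
ft_force: [0.4, 5.3, 9.8]
grip_width: 0.0503
grip_force: 4.9
```

Emit:
arm_command --deltas '[0.15,0,0,0.001,0,0.15,0,0,0.0005,0]'

```text
time: 27.35
position: [0.6194, 0.0985, 0.0596]
tool_rot: [0.978, -0.207, 0.001, -0.001]
ft_force: [-1.0, 6.5, 15.6]
grip_width: 0.0501
grip_force: 7.7
```

Emit:
arm_command --deltas '[0.15,0,0,0.001,0,0.15,0,0,0.0005,0]'

```text
time: 27.6
position: [0.6194, 0.0986, 0.0594]
tool_rot: [0.978, -0.207, 0.001, -0.001]
ft_force: [-2.4, 6.9, 22.8]
grip_width: 0.0499
grip_force: 11.4
```

Emit:
arm_command --deltas '[0.15,0,0,0.001,0,0.15,0,0,0.0005,0,0.15,0,0,0,0]'

```text
time: 27.98
position: [0.6193, 0.0987, 0.0593]
tool_rot: [0.978, -0.207, 0.001, -0.001]
ft_force: [-5.4, 5.8, 27.9]
grip_width: 0.0501
grip_force: 14.0
```

Emit:
arm_command --deltas '[0.15,0,0,0.001,0,0.15,0,0,0,0,0.15,0,0,0,0]'

```text
time: 28.35
position: [0.6194, 0.0986, 0.0593]
tool_rot: [0.978, -0.207, 0.002, -0.001]
ft_force: [-6.9, 7.1, 32.8]
grip_width: 0.0504
grip_force: 16.6
```

Emit:
arm_command --deltas '[0.15,0,0,-0.005,0,0.15,0,0,-0.01,0,0.15,0,0,-0.04,0,0.15,-0.03,0,-0.05,0,0.15,-0.04,0,-0.03,0,0.15,0,0,0,0,0.15,0,0,0,0]'

```text
time: 29.22
position: [0.5544, 0.1248, 0.1879]
tool_rot: [0.978, -0.207, -0.0, 0.0]
ft_force: [0.8, -0.5, -0.5]
grip_width: 0.0498
grip_force: 0.0
```

```bash
python3 -c "
from h import *
ins();wrist('w7.npz')"
```

```text
t 29.225 X 0.0988 Y 0.0687 z 0.1879 F [ 0.8 -0.5 -0.5] w 0.049827301636265545
Y mm      -30   -27   -24   -21   -18   -15   -12    -9    -6    -3    -0     3     6     9    12    15    18    21    24    27    30
X  -20    52.9  52.9  53.4  59.6  59.9  60.3  60.7  61.2  61.5  61.5  61.5  61.5  61.7  61.5  61.0  60.2  59.9  59.6  57.5  53.1  53.4
X  -10    52.5  59.1  59.8  60.9  61.5  61.6  62.2  62.0  61.6  62.1  62.3  62.1  61.7  61.8  62.2  61.8  61.8  61.0  60.1  59.7  52.5
X    0    41.9  59.7  60.5  61.5  61.8  61.8  62.2  62.3  62.0  61.8  62.0  62.0  62.1  62.0  62.1  61.8  61.7  61.5  60.7  59.8  59.0
X   10    52.8  57.7  60.1  60.8  61.6  61.7  62.1  62.4  61.7  62.2  62.3  62.1  61.6  62.1  62.2  61.8  61.7  60.7  60.6  59.9  52.3
X   20    52.8  53.0  53.2  57.0  59.5  60.3  61.0  61.2  61.7  61.6  61.8  61.7  61.5  61.3  60.8  60.5  59.8  58.2  52.8  52.9  52.6
X   45    53.4  53.2  53.3  53.5  34.4  37.9  38.4  61.0  61.7  62.3  63.3  62.3  61.8  61.4  60.3  38.0  38.7  53.4  53.5  53.5 273.8
X   70    53.3  53.5  53.5  53.4  52.6  43.9  59.5  59.9  60.3  60.4  60.1  60
[... 571 characters left out ...]
5  53.3  52.9  53.3  53.1
X  120    53.6  53.4  53.3  53.6  47.3  39.1  60.3  60.1  60.2  60.3  60.4  60.4  60.5  60.5  60.8  40.8  45.5  53.1  53.5  53.4  53.3
X  130    53.2  53.5  53.3  53.5  51.6  43.8  59.8  60.6  60.6  60.6  60.7  60.3  60.8  60.5  60.7  42.1  47.2  53.3  53.6  53.4 274.0
X  140    53.4  53.1  53.3  53.5  49.9  38.8  60.2  60.6  60.5  60.6  60.6  60.4  60.4  60.4  60.4  38.1  35.0  53.5  53.5  53.4 273.3
X  147    53.2  53.6  53.3  53.3  49.2  38.3  60.4  60.4  60.7  60.6  60.8  60.8  60.8  60.6  61.1  38.5  34.7  53.5  53.1  53.4 273.5
X  152    53.3  53.4  53.3  53.4  50.5  43.1  50.6  50.9  52.5  50.2  51.8  49.9  52.3  52.2  51.8  45.2  43.1  53.4  53.1  53.4 274.5
```

Both ends are level and held after release: the deck is at 53.4 mm, the body's top at 60.3 mm near the head and 60.8 mm at the tail. With the contacts lifting, an unclipped end would stand 4 mm or more higher. The arm is clear, so I'll hand in.

```bash
python3 -c "
from h import *
print(order.hand_in())"
```

```text
the job is handed in; nothing more can be done
None
```

The torch is lined up with its cutout and pressed fully home, and it stayed level with head and tail about 7 mm above the deck after I let go; the job is handed in. It rolled about 16° onto the slot's edge at first, and one 55 N press on it failed. I squared it with a light grip on the body, then pressed it home at about 33 N. The head stayed in its pocket throughout, and nothing else was touched.

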